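# Slide the ware board into its notches and latch it

## Robot

A 7-joint arm with a two-finger parallel gripper is mounted at the origin on a cart in front of the work surface, level with it; the furniture and walls round the work are solid. World frame = base frame: x ahead of the robot, y to its left, z up, the work surface at z = 0. Lengths are in m, angles in rad, forces in N, time in s.
With the tool pointing down it reaches from about 0.4 to 0.85 m from the base axis. Payload 4.5 kg.
Tool frame: the origin (TCP) lies at the very end of the fingers, on their centre line; the grasp point (between the pads) lies 19 mm behind it; z points along the fingers, y is the line along which they close (so a half turn about z gives the same grasp; the last joint's range is limited). The gripper opens to 88 mm and grips with 3 to 60 N. Pads are 18 mm wide; open, the fingers measure 123 mm over their backs; the gripper's body (75 mm by 187 mm) begins 45 mm behind the grasp point.
Start: joints at [1.296, 0.689, -0.195, 1.565, 0.157, 0.902, -0.215], TCP at [0.19, -0.595, 0.239] pointing down, gripper open.
Joint ranges: [-3.01, 3.01], [-0.46, 2.08], [-1.47, 1.51], [0.13, 2.56], [-1, 4.14], [0.04, 2.09], [-2.66, 2.66]. Speed limits (rad/s): [2.57, 2.57, 3.14, 3.14, 3.14, 3.14, 3.14].

## Interface

Orientations are given as a unit quaternion [x, y, z, w].
In Python, from plant import r, eyes, nets gives the robot as it stands.
- The arm moves only by the shell command python3 -m pendant 'ROWS' [FORCE]. ROWS is JSON, a list of rows, each an object of numbers: "claw": the opening, from 0 (shut) to 1 (fully open); "dx", "dy", "dz": the shift along the world's x, y, z in mm; "twist": the turn about the world's z in rad. In form: [{"claw": .., "dx": .., "dy": .., "dz": .., "twist": ..}, ...]. A call has 1 to 8 rows; each row is the pose to reach, as a shift and turn from the pose commanded when the call began; what a row does not reach only later rows make up. A row lasts 1/10 s, in which the tool goes at most 50 mm and 8.59 degrees, less where a joint would pass 70% of its speed; a pose out of reach is approached as far as the arm can. A call with a gripper value outside its range is refused whole. The fingers move at their own pace and stop on an object; FORCE is the grip in N (left out, the last holds). Time passes only in rows, so rows that repeat a pose let the fingers close. It gives the time, the measured TCP pose, the force, the opening and the grip force at its end, in the units of the state.
- r.get_state(): the state, without advancing time (a new reading comes with each control period).
- eyes.snapshot(name): name is "side" or "top" or "wrist"; returns (picture, depth): 384x512x3 uint8, blue, green, red; 384x512 float32, m along the optical axis (not along the pixel's ray), 0 where there is no reading.
- eyes.camera_info(name): a dict with "K" (3x3 intrinsics, pixels), "world_to_cam" (4x4, takes a point from world to camera coordinates); the wrist camera has in their place "T_tool_cam" (4x4, takes a point from camera to tool coordinates, whose origin is the TCP and whose axes are the flange's). Camera axes: x right, y down, z forward; pixel columns grow to the right and rows downward; lengths in m; the calibration is good to about 2 mm. The wrist camera is an equidistant fisheye: a pixel r from the principal point sees the ray r / f radians off the axis. A picture is of the moment at which its call begins: read the wrist's pose just before it. camera_info takes no time and is no camera call.
- r.finish_job(): hands the job in; it is judged then, once.
Trained networks look in the newest picture that a camera, given by its name, has taken for a name from the list of things; names that differ only in an ending like _2 or _b are one class to them, and where a whole thing is asked for, a point or a joint stands for the part that bears it (a point fixed in the world has none). Each returns a list of dicts, best first, with "confidence" (0 to 1); they miss things now and then, are a little off and sometimes report something else, mostly with a low value. They report only what shows in the picture. A call takes as long as a camera call.
- nets.spot_in(camera, query): "box" ([left, top, width, height] as shares, 0 to 1, of the picture: columns of its width, rows of its height, round what is visible of it).
- nets.place_of(camera, query): "position" ([column, row] as shares, 0 to 1, of the picture: columns of its width, rows of its height: a listed point, or the origin of a listed thing).
The state is a dict: "clock": time; "q": joint angles; "qd": joint speeds; "joint_torque": joint torques, N m; "tool_pos": TCP position; "eef_rot": TCP orientation; "contact_force": force on the tool from outside, world axes, zero at the start; "moment": the same for the moment, N m; "opening": opening from 0.0 (shut) to 1.0 (fully open); "finger_force": force on a finger pad.
Only numpy, scipy, OpenCV 4.12 (cv2) and the standard library are available. Lean on these libraries where they do the work, as an engineer would, in place of code of your own. Each camera call takes 0.05 s, during which the arm holds its last target. There are 200 camera calls.

## Task

Using only your fingertips, push the ware board with the drying cup along the rails of the wooden rack, towards the red turn-button, until it drops level into its notches, then swing that turn-button over the board so that it lies straight across its edge. Do not lift or grip anything, leave the cup untouched and standing on the board, and do not disturb the other things on the table.

Things in the scene. Friction and masses are not known exactly. Their poses are not given: they have to be found in the camera images.
- drying_rack: Low wooden rack fixed to the table: two rails 340 mm long along its x axis, tops 40 mm above the table, open between them down to 12 mm high cross ties; dark side lips 62 mm high, 124 mm apart inside (-y lip 50 mm high beyond x = 88 mm). Origin: table level, mid-length, mid-width. +x: the way the board must slide (roughly to the robot's right); +y: away from the robot; z up
- seat (a point): where the board's origin lies once dropped into the notches of the rails: x = 70 mm, y = 0, z = 31 mm in the rack's frame (6 mm of play along the rails, 4 mm across). The notches are 12 mm deep and 20 mm long
- ware_board: Loose pale wooden board, 170 (x) by 120 mm (y), 0.4 to 0.7 kg, x axis along the rack's. Origin: under its centre at the underside of its four feet; panel 9 to 21 mm above it; a 12 mm thick batten on the rear (-x) edge rises to 36 mm. Sliding, its origin is 40 mm above the table; with all feet over their notches it drops 9 mm, lies level and is stopped by the notch walls
- push_face (a point): middle of the board's flat rear face, x = -85 mm, 18 mm above the board's origin: the place to push, towards the rack's +x. Sliding takes about 2 to 5 N; after the drop the resistance rises abruptly, and pushing on with more than about 12 N can tip the board
- clay_cup: Small brown clay cup, 54 x 59 mm, 31 mm high, standing loose on the board some 35 mm behind its middle. Origin: under its centre
- turn_button (a joint): angle of the red turn-button bar about its pivot. 0: points along the rack's +x; negative: swung out, away from the board (to -0.9); positive: counter-clockwise from above, over the board; 1.57: straight across the board's edge, along the rack's +y; stop at 1.6. Stays where left; takes about 1 N at the peg
- pivot (a point): upright pivot of the turn-button, on the rack at x = 115 mm, y = -85 mm. The bar is 18 mm wide, reaches 76 mm from the pivot, 55 to 67 mm above the table: it passes 3 mm over the panel of the dropped board, and cannot pass over a board that has not dropped
- peg_top (a point): top centre of the pale upright dowel on the turn-button, 12 mm in diameter, 65 mm from the pivot; it stands from 67 to 92 mm above the table and can be pushed sideways by a fingertip
- tape: yellow and black tape measure, 106 x 85 x 43 mm, bystander; origin under its centre
- spiked_cup: brown clay cup with spikes, 70 x 76 x 58 mm, bystander; origin under its centre
- vase: small clay vase, 35 mm wide, 51 mm high, bystander; origin under its centre
- saucer: terracotta saucer, 155 mm across, 35 mm high, bystander; origin under its centre
- egg: brown clay egg, 69 mm wide, 77 mm high, bystander; origin under its centre

How it is judged:
On the way, in this order (a step that is already met when the one before it is completed fails the run):
1. the board has dropped level into its notches while the turn-button is still clear (horizontal distance between ware_board and seat below 0.006 m and z of ware_board in the frame of drying_rack below 0.0335 m and angle between ware_board's own z axis and vertical below 0.03 rad and value of joint turn_button below 0.5 rad), for 0.2 s.
2. the turn-button lies across the edge of the board (value of joint turn_button above 1.35 rad), for 0.2 s.
At the end, for the whole second after the job is handed in: The board lies level in its notches (origin within 6 mm of the seat, less than 3 mm too high, tilt under 0.03 rad), at rest; the turn-button is at more than 1.35 rad; the cup stands upright on the board (horizontal distance between ware_board and seat below 0.006 m and z of ware_board in the frame of drying_rack below 0.0335 m and angle between ware_board's own z axis and vertical below 0.03 rad and angle between clay_cup's own z axis and vertical below 0.2 rad and z of clay_cup in the frame of ware_board between 0.016 and 0.026 m and value of joint turn_button above 1.35 rad and linear speed of ware_board below 0.02 m/s); the robot touches nothing.
It fails at once if the board is lifted off the rails or tipped (z of ware_board in the frame of drying_rack above 0.05 m or angle between ware_board's own z axis and vertical above 0.15 rad).
It fails at once if the robot touches the cup (contact force between any of the fingers, the arm and clay_cup above 0.3 N).
It fails at once if the cup tips or leaves the board (angle between clay_cup's own z axis and vertical above 0.35 rad or z of clay_cup in the frame of ware_board above 0.035 m or z of clay_cup in the frame of ware_board below 0.01 m).
It fails at once if a bystander is moved (distance of any of tape, spiked_cup, vase, saucer, egg from where it was at the start of the episode above 0.025 m).
It also fails if it takes over 54 s, if anything falls off the work surface, if the arm or the gripper's body presses on something with over 40 N, if the wrist force passes 120 N, or if a joint passes its speed limit or range.

## Working session

There is one attempt and no reset: what is moved stays moved. The work goes in short steps, Python scripts to look and compute and a shell command to move; the robot and the scene stay as the last step left them, time stands still between calls to the robot, and variables do not carry over. Pictures are saved under pics/ and viewed, at most 10 in all, crops included, and the job is handed in when it is done.

```bash
mkdir -p pics; ls; cat > h.py <<'E'
import numpy as np, cv2
from plant import r, eyes, nets
def px2w(cam,u,v,z=None,depth=None):
    c=eyes.camera_info(cam);K=np.array(c["K"]);T=np.linalg.inv(np.array(c["world_to_cam"]))
    d=np.linalg.inv(K)@[u,v,1]
    if depth is not None: return (T@np.r_[d*depth,1])[:3]
    w=T[:3,:3]@d; o=T[:3,3]; return o+w*(z-o[2])/w[2]
E
python3 - <<'E'
from h import *
s=r.get_state();print(s["clock"],s["tool_pos"],s["eef_rot"],s["contact_force"])
for cam in("top","side"):
    p,d=eyes.snapshot(cam);cv2.imwrite(f"pics/{cam}0.png",p);np.save(f"{cam}0.npy",d)
    for q in["drying_rack","seat","ware_board","push_face","clay_cup","pivot","peg_top","tape","spiked_cup","vase","saucer","egg"]:
        L=nets.place_of(cam,q)
        print(cam,q,[(round(a["confidence"],2),round(a["position"][0]*512),round(a["position"][1]*384)) for a in L[:2]])
E
```

```text
pics
0.0 [ 0.18970777 -0.59486674  0.23792725] [ 9.88095717e-01  1.53837751e-01 -2.08348688e-04 -8.70144002e-04] [-0.4618927  -0.19568553  0.60597542]
top drying_rack [(0.94, 298, 186), (0.65, 348, 221)]
top seat [(0.65, 324, 189), (0.61, 295, 177)]
top ware_board [(0.93, 304, 183)]
top push_face [(0.6, 283, 177), (0.44, 305, 182)]
top clay_cup [(0.53, 293, 175)]
top pivot [(0.61, 328, 211)]
top peg_top [(0.56, 281, 175), (0.42, 348, 220)]
top tape [(0.7, 374, 224)]
top spiked_cup [(0.54, 146, 197)]
top vase [(0.55, 173, 150), (0.43, 140, 171)]
top saucer [(0.95, 173, 150), (0.31, 331, 210)]
top egg [(0.67, 385, 189), (0.57, 280, 175)]
side drying_rack [(0.64, 294, 149), (0.62, 263, 188)]
side seat [(0.91, 276, 173)]
side ware_board [(0.84, 271, 177), (0.72, 188, 254)]
side push_face [(0.6, 252, 183)]
side clay_cup [(0.57, 258, 178)]
side pivot [(0.84, 296, 171)]
side peg_top [(0.56, 306, 159)]
side tape [(0.81, 314, 161)]
side spiked_cup [(0.67, 221, 295)]
side vase [(0.6, 188, 291)]
side saucer [(0.77, 185, 254)]
side egg [(0.45, 294, 150), (0.26, 307, 158)]
```

```bash
python3 - <<'E'
import cv2,numpy as np
a=cv2.imread("pics/top0.png");cv2.imwrite("pics/topc.png",cv2.resize(a[120:260,220:420],None,fx=4,fy=4,interpolation=cv2.INTER_CUBIC))
b=cv2.imread("pics/side0.png");cv2.imwrite("pics/sidec.png",cv2.resize(b[120:230,210:350],None,fx=5,fy=5,interpolation=cv2.INTER_CUBIC))
from h import *
d=np.load("top0.npy")
for n,(u,v,z) in dict(rack=(298,186,0),seat=(324,189,.031),board=(304,183,.04),pf=(283,177,.058),cup=(293,175,.061),pivot=(328,211,.06),peg=(348,220,.092)).items():
    print("top",n,px2w("top",u,v,z).round(3))
for n,(u,v,z) in dict(rack=(263,188,0),seat=(276,173,.031),board=(271,177,.04),pf=(252,183,.058),cup=(258,178,.061),pivot=(296,171,.06),peg=(306,159,.092)).items():
    print("side",n,px2w("side",u,v,z).round(3))
E
```

```text
top rack [ 0.62  -0.197  0.   ]
top seat [ 0.606 -0.287  0.031]
top board [ 0.626 -0.215  0.04 ]
top pf [ 0.644 -0.139  0.058]
top cup [ 0.65  -0.174  0.061]
top pivot [ 0.525 -0.295  0.06 ]
top peg [ 0.492 -0.356  0.092]
side rack [ 0.631 -0.193  0.   ]
side seat [ 0.602 -0.275  0.031]
side board [ 0.608 -0.228  0.04 ]
side pf [ 0.66  -0.139  0.058]
side cup [ 0.647 -0.176  0.061]
side pivot [ 0.515 -0.281  0.06 ]
side peg [ 0.49  -0.337  0.092]
```

View pics/topc.png

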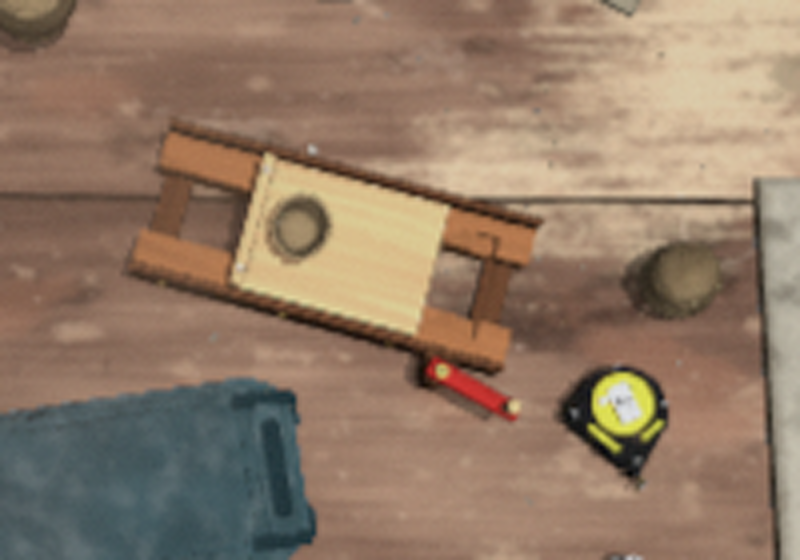

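View pics/sidec.png

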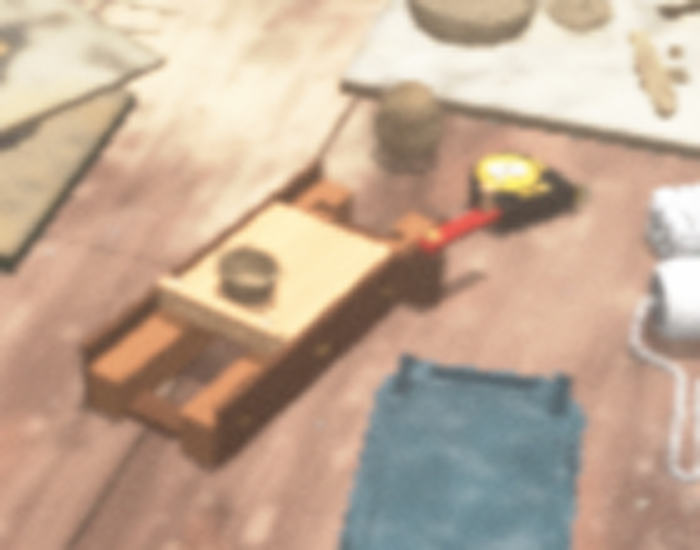

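The top crop (4x, origin 220,120) shows the rack turned about 15° clockwise. The batten's rear edge runs (265,153)–(232,285), the cup is at (299,228), the pivot at (441,371) and the peg at (514,407). The tape measure is about 60 px from the peg. The side view agrees.

```bash
cat >> h.py <<'E'
def fit():
    from scipy.optimize import least_squares
    g=lambda u,v,z: px2w("top",220+u/4,120+v/4,z)[:2]
    obs=[(g(172,122,.062),-.17,1),(g(542,220,.062),.17,1),(g(128,272,.062),-.17,-1),(g(500,370,.05),.17,-1)]
    f=lambda p:np.concatenate([p[:2]+np.array([[np.cos(p[2]),-np.sin(p[2])],[np.sin(p[2]),np.cos(p[2])]])@[x,s*p[3]]-o for o,x,s in obs])
    s=least_squares(f,[.62,-.2,-1.8,.07]);return s.x,s.fun
E
python3 - <<'E'
from h import *
p,res=fit();print(p,res.round(4))
c,s=np.cos(p[2]),np.sin(p[2]);R=np.array([[c,-s],[s,c]])
W=lambda x,y:(p[:2]+R@[x,y]).round(4)
g=lambda u,v,z: px2w("top",220+u/4,120+v/4,z)[:2]
I=lambda q:(R.T@(q-p[:2])).round(4)
print("pivot pred",W(.115,-.085))
for n,a in dict(pivot=(441,371,.07),peg=(514,407,.092),b1=(265,153,.076),b2=(232,285,.076),f1=(450,205,.061),f2=(415,335,.061),cup=(299,228,.092),tapeTip=(640,478,.02),tapeL=(565,410,.03),egg=(675,275,.077)).items(): q=g(*a);print(n,q.round(4),"rack",I(q))
st=r.get_state()
from scipy.spatial.transform import Rotation as Ro
print(Ro.from_quat(st["eef_rot"]).as_matrix().round(3)); print("rack x",R[:,0],"y",R[:,1])
E
```

```text
[ 0.62828901 -0.21166169 -1.82596281  0.06888706] [ 0.0005  0.0033  0.0001 -0.001   0.0015  0.0005 -0.0021 -0.0028]
pivot pred [ 0.517  -0.3015]
pivot [ 0.5179 -0.3009] rack [ 0.1142 -0.0842]
peg [ 0.4863 -0.358 ] rack [ 0.1775 -0.1005]
b1 [ 0.7069 -0.1492] rack [-0.0803  0.0603]
b2 [ 0.5904 -0.1206] rack [-0.0785 -0.0597]
f1 [ 0.6648 -0.3125] rack [0.0884 0.0608]
f2 [ 0.5498 -0.2804] rack [ 0.0863 -0.0586]
cup [ 0.638  -0.1772] rack [-0.0358  0.0007]
tapeTip [ 0.4287 -0.484 ] rack [ 0.3139 -0.1244]
tapeL [ 0.4876 -0.4168] rack [ 0.234  -0.0844]
egg [ 0.602  -0.5021] rack [0.2876 0.0479]
[[ 0.953  0.304  0.   ]
 [ 0.304 -0.953 -0.   ]
 [-0.     0.    -1.   ]]
rack x [-0.25240651 -0.96762129] y [ 0.96762129 -0.25240651]
```

```bash
python3 -m pendant '[{"claw":0.5,"dx":33,"dy":35,"dz":0,"twist":0.07},{"claw":0.5,"dx":66,"dy":70,"dz":0,"twist":0.14},{"claw":0.5,"dx":99,"dy":105,"dz":0,"twist":0.21},{"claw":0.5,"dx":132,"dy":140,"dz":0,"twist":0.29},{"claw":0.5,"dx":165,"dy":175,"dz":0,"twist":0.36},{"claw":0.5,"dx":198,"dy":210,"dz":0,"twist":0.43},{"claw":0.5,"dx":231,"dy":245,"dz":0,"twist":0.5},{"claw":0.5,"dx":231,"dy":245,"dz":0,"twist":0.5}]' && python3 -m pendant '[{"claw":0.5,"dx":33,"dy":35,"dz":0,"twist":0.07},{"claw":0.5,"dx":66,"dy":70,"dz":0,"twist":0.14},{"claw":0.5,"dx":99,"dy":105,"dz":0,"twist":0.21},{"claw":0.5,"dx":132,"dy":140,"dz":0,"twist":0.29},{"claw":0.5,"dx":165,"dy":175,"dz":0,"twist":0.36},{"claw":0.5,"dx":198,"dy":210,"dz":0,"twist":0.43},{"claw":0.5,"dx":236,"dy":250,"dz":0,"twist":0.507},{"claw":0.5,"dx":236,"dy":250,"dz":0,"twist":0.507}]'
```

```text
clock: 2.1
tool_pos: [0.4275, -0.3433, 0.2394]
eef_rot: [0.917, 0.4, 0.003, -0.001]
contact_force: [-1.9, 1.1, 0.9]
opening: 0.501
finger_force: 0.0
clock: 2.9
tool_pos: [0.6606, -0.0923, 0.2388]
eef_rot: [0.788, 0.615, 0.004, -0.001]
contact_force: [-0.1, 0.7, -0.4]
opening: 0.499
finger_force: 0.0
```

```bash
python3 -m pendant '[{"claw":0.5,"dx":0,"dy":0,"dz":-45,"twist":0},{"claw":0.5,"dx":0,"dy":0,"dz":-90,"twist":0},{"claw":0.5,"dx":0,"dy":0,"dz":-130,"twist":0},{"claw":0.5,"dx":0,"dy":0,"dz":-160,"twist":0},{"claw":0.5,"dx":0,"dy":0,"dz":-180,"twist":0},{"claw":0.5,"dx":0,"dy":0,"dz":-188,"twist":0},{"claw":0.5,"dx":0,"dy":0,"dz":-188,"twist":0}]'; python3 - <<'E'
from h import *
p,d=eyes.snapshot("side");cv2.imwrite("pics/s1.png",cv2.resize(p[90:240,180:360],None,fx=4,fy=4,interpolation=cv2.INTER_CUBIC))
E
```

```text
clock: 3.6
tool_pos: [0.6562, -0.1011, 0.0498]
eef_rot: [0.792, 0.611, -0.001, -0.0]
contact_force: [-0.3, 0.1, 0.2]
opening: 0.497
finger_force: 0.0
```

View pics/s1.png

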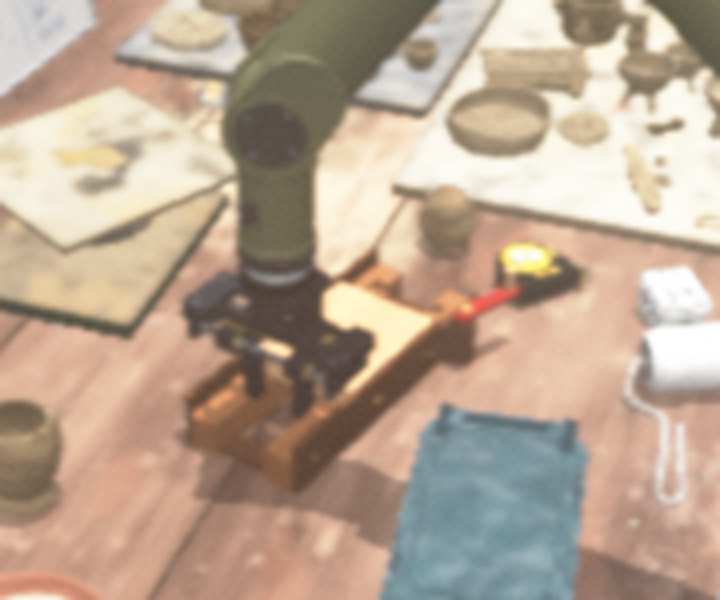

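The fingers, near (255,375) and (300,395), are down between the lips behind the board and clear of the cup. I'll start pushing.

```bash
python3 -m pendant '[{"claw":0.5,"dx":-2.5,"dy":-9.7,"dz":0,"twist":0},{"claw":0.5,"dx":-4.3,"dy":-16.5,"dz":0,"twist":0},{"claw":0.5,"dx":-5.5,"dy":-21.3,"dz":0,"twist":0},{"claw":0.5,"dx":-6.6,"dy":-25.2,"dz":0,"twist":0},{"claw":0.5,"dx":-7.6,"dy":-29,"dz":0,"twist":0},{"claw":0.5,"dx":-8.6,"dy":-33,"dz":0,"twist":0},{"claw":0.5,"dx":-9.6,"dy":-36.8,"dz":0,"twist":0},{"claw":0.5,"dx":-10.6,"dy":-40.6,"dz":0,"twist":0}]'
```

```text
clock: 4.45
tool_pos: [0.6481, -0.138, 0.052]
eef_rot: [0.791, 0.612, 0.003, -0.0]
contact_force: [1.1, 6.3, 2.2]
opening: 0.498
finger_force: 2.9
```

```bash
python3 -m pendant '[{"claw":0.5,"dx":-1,"dy":-3.9,"dz":0,"twist":0},{"claw":0.5,"dx":-2,"dy":-7.7,"dz":0,"twist":0},{"claw":0.5,"dx":-3,"dy":-11.6,"dz":0,"twist":0},{"claw":0.5,"dx":-4,"dy":-15.5,"dz":0,"twist":0},{"claw":0.5,"dx":-5,"dy":-19.4,"dz":0,"twist":0},{"claw":0.5,"dx":-5.5,"dy":-21.3,"dz":0,"twist":0}]'
```

```text
clock: 5.05
tool_pos: [0.6426, -0.1598, 0.052]
eef_rot: [0.791, 0.612, 0.003, -0.0]
contact_force: [1.0, 5.8, 2.4]
opening: 0.497
finger_force: 2.9
```

```bash
python3 -m pendant '[{"claw":0.5,"dx":-0.9,"dy":-3.4,"dz":0,"twist":0},{"claw":0.5,"dx":-1.8,"dy":-6.8,"dz":0,"twist":0},{"claw":0.5,"dx":-2.6,"dy":-10.2,"dz":0,"twist":0},{"claw":0.5,"dx":-3.5,"dy":-13.5,"dz":0,"twist":0},{"claw":0.5,"dx":-4.4,"dy":-16.9,"dz":0,"twist":0},{"claw":0.5,"dx":-5,"dy":-19.4,"dz":0,"twist":0},{"claw":0.5,"dx":-5.5,"dy":-21.3,"dz":0,"twist":0}]'
```

```text
clock: 5.75
tool_pos: [0.6372, -0.1808, 0.0519]
eef_rot: [0.791, 0.612, 0.003, -0.0]
contact_force: [1.0, 6.1, 2.0]
opening: 0.498
finger_force: 2.8
```

```bash
python3 -m pendant '[{"claw":0.5,"dx":-0.4,"dy":-1.5,"dz":0,"twist":0},{"claw":0.5,"dx":-0.8,"dy":-2.9,"dz":0,"twist":0},{"claw":0.5,"dx":-0.8,"dy":-2.9,"dz":0,"twist":0}]'
```

```text
clock: 6.05
tool_pos: [0.6354, -0.1856, 0.0514]
eef_rot: [0.791, 0.612, 0.001, 0.0]
contact_force: [0.8, 4.2, 2.9]
opening: 0.505
finger_force: 1.8
```

```bash
python3 -m pendant '[{"claw":0.5,"dx":-0.4,"dy":-1.4,"dz":0,"twist":0},{"claw":0.5,"dx":-0.4,"dy":-1.4,"dz":0,"twist":0}]'; python3 - <<'E'
from h import *
for c in("side","top"):
    p,d=eyes.snapshot(c)
    for q in("ware_board","push_face"):print(c,q,[(round(a["confidence"],2),np.round(np.array(a["position"])*[512,384],1)) for a in nets.place_of(c,q)[:2]])
    if c=="side":cv2.imwrite("pics/s2.png",cv2.resize(p[110:230,210:350],None,fx=5,fy=5,interpolation=cv2.INTER_CUBIC))
E
```

```text
clock: 6.25
tool_pos: [0.6353, -0.1862, 0.0514]
eef_rot: [0.791, 0.612, 0.002, -0.0]
contact_force: [1.2, 4.9, 2.7]
opening: 0.499
finger_force: 2.6
side ware_board []
side push_face [(0.73, array([263.4, 173.5]))]
top ware_board [(0.56, array([174.7, 152. ])), (0.48, array([320.9, 185.5]))]
top push_face []
```

View pics/s2.png

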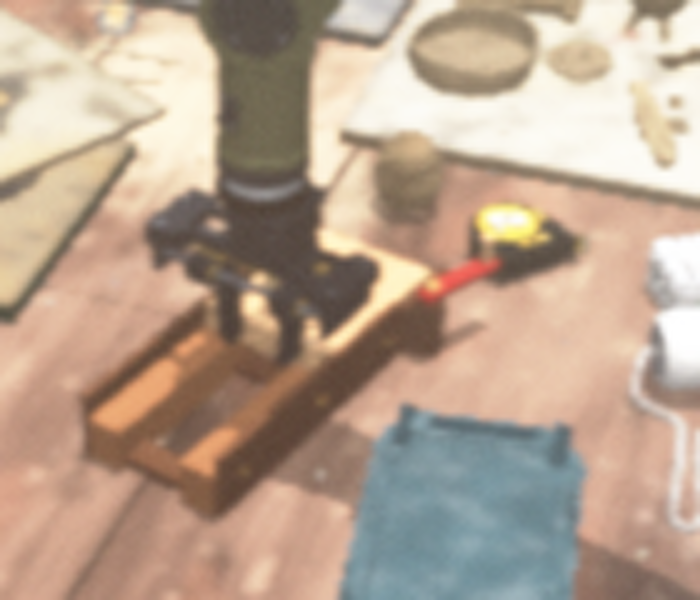

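The board's front edge, at about (435,275), now reaches the pivot. The picture doesn't show whether it has dropped, so I'll keep going in small steps.

```bash
python3 -m pendant '[{"claw":0.5,"dx":-0.3,"dy":-1,"dz":0,"twist":0},{"claw":0.5,"dx":-0.5,"dy":-1.9,"dz":0,"twist":0},{"claw":0.5,"dx":-0.5,"dy":-1.9,"dz":0,"twist":0}]'
```

```text
clock: 6.85
tool_pos: [0.6349, -0.1879, 0.0515]
eef_rot: [0.791, 0.612, 0.002, -0.0]
contact_force: [0.6, 5.2, 3.6]
opening: 0.499
finger_force: 2.8
```

```bash
python3 -m pendant '[{"claw":0.5,"dx":-0.3,"dy":-1,"dz":0,"twist":0},{"claw":0.5,"dx":-0.5,"dy":-1.9,"dz":0,"twist":0},{"claw":0.5,"dx":-0.5,"dy":-1.9,"dz":0,"twist":0}]'
```

```text
clock: 7.15
tool_pos: [0.6345, -0.1894, 0.0515]
eef_rot: [0.791, 0.612, 0.002, -0.0]
contact_force: [1.3, 5.4, 3.5]
opening: 0.5
finger_force: 3.0
```

```bash
python3 -m pendant '[{"claw":0.5,"dx":-0.3,"dy":-1,"dz":0,"twist":0},{"claw":0.5,"dx":-0.5,"dy":-1.9,"dz":0,"twist":0},{"claw":0.5,"dx":-0.5,"dy":-1.9,"dz":0,"twist":0}]'
```

```text
clock: 7.45
tool_pos: [0.6345, -0.1895, 0.0515]
eef_rot: [0.791, 0.612, 0.003, -0.001]
contact_force: [1.7, 8.1, 3.0]
opening: 0.499
finger_force: 4.3
```

```bash
python3 -m pendant '[{"claw":0.5,"dx":-0.3,"dy":-1,"dz":0,"twist":0},{"claw":0.5,"dx":-0.5,"dy":-1.9,"dz":0,"twist":0},{"claw":0.5,"dx":-0.5,"dy":-1.9,"dz":0,"twist":0}]'
```

```text
clock: 7.75
tool_pos: [0.6345, -0.1895, 0.0515]
eef_rot: [0.79, 0.612, 0.004, -0.002]
contact_force: [2.3, 10.9, 1.6]
opening: 0.502
finger_force: 5.6
```

The resistance rose abruptly and the arm stopped at the expected place. I'll back off, rise and look.

```bash
python3 -m pendant '[{"claw":0.5,"dx":2.5,"dy":9.7,"dz":0,"twist":0},{"claw":0.5,"dx":7.6,"dy":29,"dz":0,"twist":0},{"claw":0.5,"dx":7.6,"dy":29,"dz":0,"twist":0},{"claw":0.5,"dx":7.6,"dy":29,"dz":40,"twist":0},{"claw":0.5,"dx":7.6,"dy":29,"dz":85,"twist":0},{"claw":0.3,"dx":-10,"dy":29,"dz":130,"twist":0},{"claw":0,"dx":-60,"dy":29,"dz":130,"twist":0},{"claw":0,"dx":-110,"dy":29,"dz":130,"twist":0}]'; python3 - <<'E'
from h import *
p,d=eyes.snapshot("top");cv2.imwrite("pics/t3.png",cv2.resize(p[120:260,220:420],None,fx=4,fy=4,interpolation=cv2.INTER_CUBIC))
q,e=eyes.snapshot("side");cv2.imwrite("pics/s3.png",cv2.resize(q[110:230,210:350],None,fx=5,fy=5,interpolation=cv2.INTER_CUBIC))
P,_=fit();c,s=np.cos(P[2]),np.sin(P[2]);R=np.array([[c,-s],[s,c]])
C=eyes.camera_info("top");K=np.array(C["K"]);M=np.array(C["world_to_cam"])
for x,y in[(.14,0),(.12,.03),(.1,-.03),(.08,.04),(.08,-.04),(0.0,.05)]:
    w=np.r_[P[:2]+R@[x,y],.052,1];k=K@(M@w)[:3];u,v=k[:2]/k[2]
    dd=np.median(d[int(v)-1:int(v)+2,int(u)-1:int(u)+2]);print(x,y,px2w("top",u,v,depth=dd).round(4))
E
```

```text
clock: 8.55
tool_pos: [0.5215, -0.1687, 0.1822]
eef_rot: [0.792, 0.611, 0.0, 0.002]
contact_force: [-0.9, -0.9, -0.2]
opening: 0.254
finger_force: 0.0
0.14 0 [ 0.593  -0.3472  0.0518]
0.12 0.03 [ 0.627  -0.3353  0.0525]
0.1 -0.03 [ 0.5111 -0.2076  0.5794]
0.08 0.04 [ 0.6468 -0.2991  0.0521]
0.08 -0.04 [ 0.5077 -0.1934  0.5835]
0.0 0.05 [ 0.6762 -0.224   0.0546]
```

View pics/t3.png

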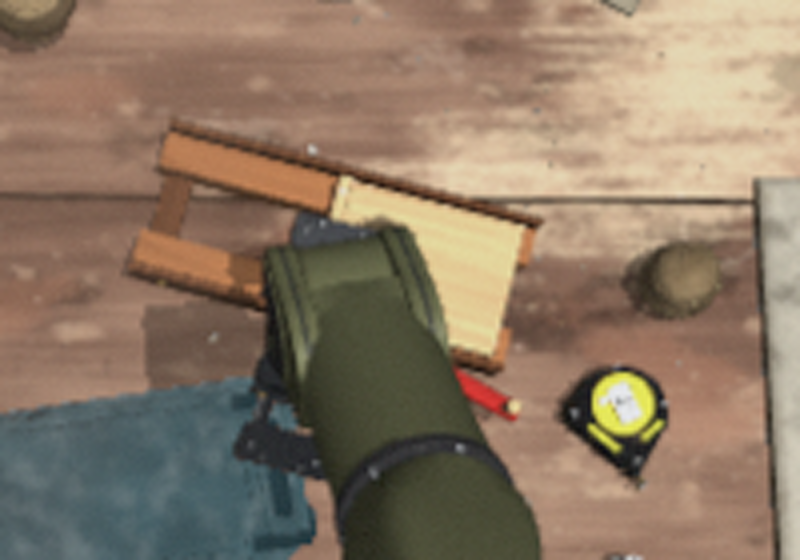

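View pics/s3.png

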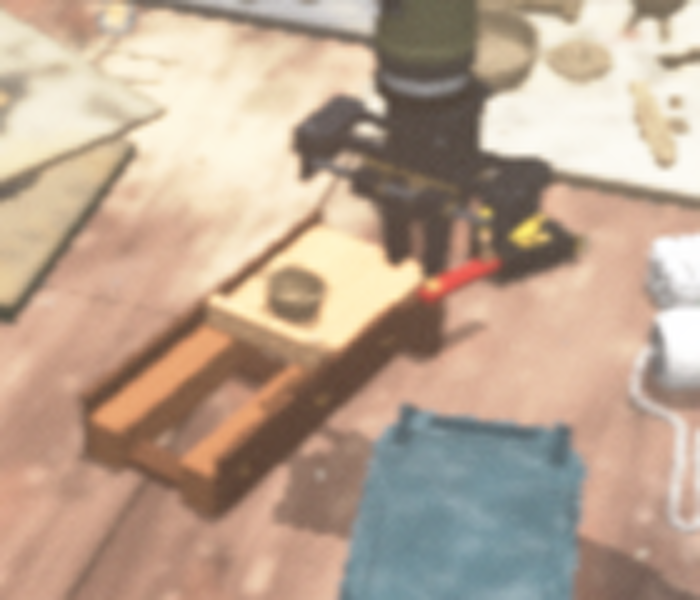

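The board has dropped: the panel top reads z≈0.052 at several points. The cup is standing, at about (297,290) in the side crop, and the red bar is unchanged. Next is the turn-button, starting from the outer side of the peg.

```bash
python3 -m pendant '[{"claw":0,"dx":-20,"dy":-40,"dz":0,"twist":0},{"claw":0,"dx":-40,"dy":-85,"dz":0,"twist":0},{"claw":0,"dx":-60,"dy":-130,"dz":0,"twist":0},{"claw":0,"dx":-70,"dy":-170,"dz":0,"twist":0},{"claw":0,"dx":-70,"dy":-180,"dz":0,"twist":0},{"claw":0,"dx":-70,"dy":-180,"dz":0,"twist":0},{"claw":0,"dx":-70,"dy":-180,"dz":0,"twist":0}]'
```

```text
clock: 9.35
tool_pos: [0.4524, -0.3456, 0.1806]
eef_rot: [0.791, 0.612, 0.0, -0.0]
contact_force: [0.1, 0.8, 0.2]
opening: 0.004
finger_force: 0.0
```

```bash
python3 -m pendant '[{"claw":0,"dx":-2,"dy":-3,"dz":-40,"twist":0},{"claw":0,"dx":-2,"dy":-3,"dz":-75,"twist":0},{"claw":0,"dx":-2,"dy":-3,"dz":-95,"twist":0},{"claw":0,"dx":-2,"dy":-3,"dz":-102,"twist":0},{"claw":0,"dx":-2,"dy":-3,"dz":-102,"twist":0}]'; python3 - <<'E'
from h import *
p,d=eyes.snapshot("side");cv2.imwrite("pics/s4.png",cv2.resize(p[110:230,210:350],None,fx=5,fy=5,interpolation=cv2.INTER_CUBIC))
E
```

```text
clock: 9.85
tool_pos: [0.4507, -0.3477, 0.0783]
eef_rot: [0.79, 0.613, 0.0, -0.001]
contact_force: [0.2, -0.3, -0.4]
opening: 0.005
finger_force: 0.0
```

View pics/s4.png

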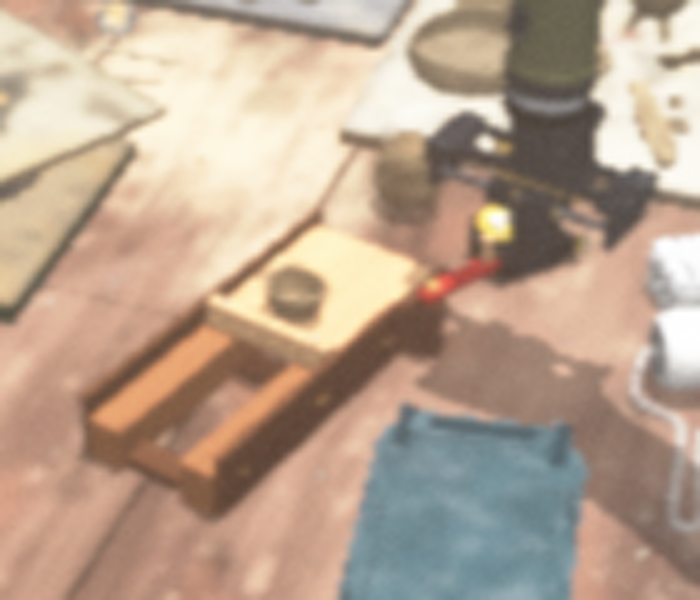

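The shut fingers, near (515,260), stand just outside the peg at about (490,245). Now I'll push it along rack +y.

```bash
python3 -m pendant '[{"claw":0,"dx":9,"dy":-2,"dz":0,"twist":0},{"claw":0,"dx":18,"dy":-4,"dz":0,"twist":0},{"claw":0,"dx":27,"dy":-6,"dz":0,"twist":0},{"claw":0,"dx":36,"dy":-8,"dz":0,"twist":0},{"claw":0,"dx":45,"dy":-9,"dz":0,"twist":0},{"claw":0,"dx":55,"dy":-9,"dz":0,"twist":0},{"claw":0,"dx":65,"dy":-9,"dz":0,"twist":0},{"claw":0,"dx":74,"dy":-9,"dz":0,"twist":0}]'
```

```text
clock: 10.7
tool_pos: [0.5251, -0.3571, 0.0785]
eef_rot: [0.791, 0.612, 0.0, -0.001]
contact_force: [-2.2, 3.5, 0.2]
opening: 0.002
finger_force: 1.5
```

```bash
python3 -m pendant '[{"claw":0,"dx":-14,"dy":3,"dz":0,"twist":0},{"claw":0,"dx":-22,"dy":-27,"dz":0,"twist":0},{"claw":0,"dx":-22,"dy":-27,"dz":0,"twist":0},{"claw":0,"dx":19,"dy":-38,"dz":0,"twist":0},{"claw":0,"dx":19,"dy":-38,"dz":0,"twist":0}]'; python3 - <<'E'
from h import *
p,d=eyes.snapshot("side");cv2.imwrite("pics/s5.png",cv2.resize(p[110:230,210:350],None,fx=5,fy=5,interpolation=cv2.INTER_CUBIC))
E
```

```text
clock: 11.2
tool_pos: [0.5498, -0.3961, 0.0796]
eef_rot: [0.791, 0.612, 0.004, 0.003]
contact_force: [0.2, 0.1, 0.6]
opening: 0.005
finger_force: 0.0
```

View pics/s5.png

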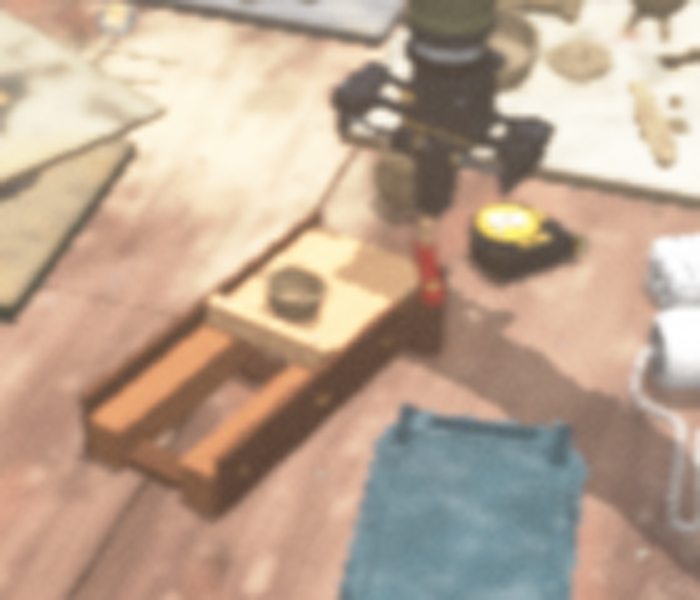

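The bar now points about 45° in, with the peg at (428,230) and the fingers on its +x side. Next I'll sweep it across the board edge.

```bash
python3 -m pendant '[{"claw":0,"dx":4,"dy":9,"dz":0,"twist":0},{"claw":0,"dx":8,"dy":18,"dz":0,"twist":0},{"claw":0,"dx":12,"dy":28,"dz":0,"twist":0},{"claw":0,"dx":16,"dy":38,"dz":0,"twist":0},{"claw":0,"dx":20,"dy":48,"dz":0,"twist":0},{"claw":0,"dx":24,"dy":57,"dz":0,"twist":0},{"claw":0,"dx":26,"dy":65,"dz":0,"twist":0},{"claw":0,"dx":26,"dy":65,"dz":0,"twist":0}]'
```

```text
clock: 12.05
tool_pos: [0.5706, -0.3306, 0.0797]
eef_rot: [0.791, 0.612, 0.001, 0.001]
contact_force: [0.1, -0.5, 1.5]
opening: 0.008
finger_force: 0.0
```

```bash
python3 -m pendant '[{"claw":0,"dx":-3,"dy":-12,"dz":0,"twist":0},{"claw":0,"dx":-10,"dy":-40,"dz":0,"twist":0},{"claw":0,"dx":-10,"dy":-40,"dz":45,"twist":0},{"claw":0,"dx":-30,"dy":-80,"dz":90,"twist":0},{"claw":0,"dx":-60,"dy":-115,"dz":120,"twist":0},{"claw":0,"dx":-90,"dy":-150,"dz":120,"twist":0},{"claw":0,"dx":-120,"dy":-185,"dz":120,"twist":0},{"claw":0,"dx":-120,"dy":-185,"dz":120,"twist":0}]'; python3 - <<'E'
from h import *
p,d=eyes.snapshot("top");a=cv2.resize(p[130:230,260:400],None,fx=5,fy=5,interpolation=cv2.INTER_CUBIC)
cv2.imwrite("pics/t6.png",a)
P,_=fit();c,s=np.cos(P[2]),np.sin(P[2]);R=np.array([[c,-s],[s,c]])
h=cv2.cvtColor(p,cv2.COLOR_BGR2HSV).astype(int);m=((h[...,0]<6)|(h[...,0]>173))&(h[...,1]>180)&(h[...,2]>90)
m[:170]=0;m[225:]=0;m[:,:310]=0;m[:,365:]=0
v,u=np.nonzero(m);q=np.array([R.T@(px2w("top",a,b,.067)[:2]-P[:2]) for a,b in zip(u,v)])
w,V=np.linalg.eigh(np.cov(q.T));print(len(q),q.mean(0),"axis",V[:,1])
print(np.median(d[186:190,318:326]))
E
```

```text
clock: 12.85
tool_pos: [0.4399, -0.5247, 0.1983]
eef_rot: [0.795, 0.607, -0.004, -0.0]
contact_force: [0.1, -0.4, 0.3]
opening: 0.005
finger_force: 0.0
81 [ 0.11179362 -0.05576213] axis [0.00964014 0.99995353]
1.3906237
```

View pics/t6.png

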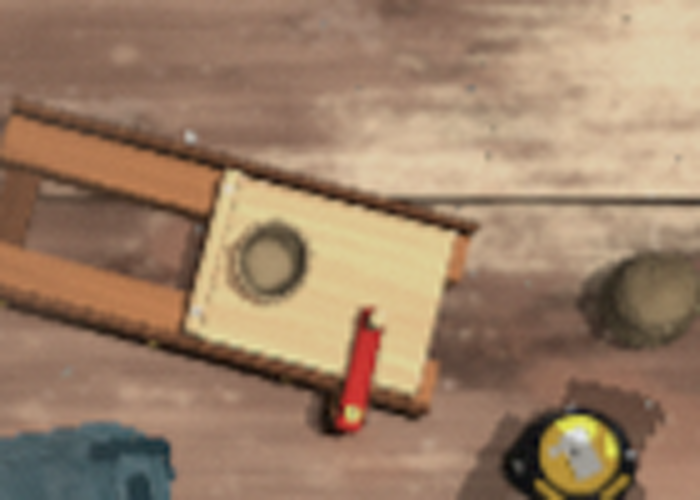

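The bar lies straight across the board edge, from (350,412) to (370,315), at about 1.56 rad. The cup is standing, the board is seated and the bystanders haven't moved. I'll hand it in.

```bash
python3 -c "
from plant import r
print(r.finish_job())"
```

```text
the job is handed in; nothing more can be done
None
```

I handed the job in at about 13 s with the board dropped level in its notches, the turn-button straight across its edge (about 1.56 rad by the top camera), and the cup standing untouched on the board; the hand-in returned no verdict.

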